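Start the dust extractor from its wireless control stations

TASK

Start the bench's dust extractor from its control stations by pressing with the fingertips: first press the raised end of the big rocker fully down so that it tips over to on, then push the square key fully in so that it stays in, and last press the round flat-topped button fully down, keep it down for a good second and let it come back up. Keep to that order, do not press the mushroom-headed stop button, and only press: do not pick up, shift or tip any station or the other things lying about.

Things in the scene. Friction and masses are not known exactly. Their poses are not given: they have to be found in the camera images.
- rocker_station: Wireless control station with the power rocker: loose grey box 72x72 mm, 40 mm high, about 0.85 kg; origin at the centre of its underside, z up. On top a black rectangular rocker, 56 mm along the box's x, 30 mm along its y, in an aluminium frame 44 mm above the bench; hinged about y at the box's centre, 48 mm up. At the start its +x end stands up (off). Any yaw.
- rocker (a joint): Rocker angle in rad: about 0 = off (+x end up, starts between 0 and 0.06), 0.5 = on, at its stop (+x end down). Needs about 0.06 N m all the way (3 to 6 N on the raised end) and stays where it is left.
- rocker_raised_end (a point): Point on the rocker's upper face, 22 mm from the middle towards the +x end, the end that stands up at the start: where to press. It moves with the rocker: about 60 mm above the bench when off, about 49 mm when on (2 mm more on the bench mat).
- key_station: Wireless control station with the arming key: loose grey box 72x72 mm, 40 mm high, about 0.85 kg; origin at the centre of its underside, z up. In the middle of its top a black square push key, 30x30 mm, in a square aluminium bezel (bezel top 44 mm above the bench).
- square_key (a joint): How far the square key is pushed in, m: 0 = out, 0.006 = fully in, at its stop. Needs about 4 N and stays in where it is left.
- square_key_top (a point): Centre of the square key's flat top, 56 mm above the bench when out (2 mm more on the bench mat); moves down with the key.
- start_station: Wireless control station with the start button: loose grey box 72x72 mm, 40 mm high, about 0.85 kg; origin at the centre of its underside, z up. In the middle of its top a black round flat-topped push button, 32 mm diameter, straight-sided, in a round aluminium collar (collar top 44 mm above the bench).
- round_button (a joint): How far the round start button is pressed, m: 0 = up, 0.006 = fully down, at its stop. A spring pushes it back up: 2 N to start moving, 5 N fully down.
- round_button_top (a point): Centre of the round button's flat top, 56 mm above the bench when up (2 mm more on the bench mat); moves down with the button.
- stop_station: Wireless control station with the stop button, not to be pressed: loose grey box 72x72 mm, 40 mm high, about 0.85 kg; origin at the centre of its underside, z up. On top a black mushroom-headed button, 42 mm diameter, wider than its stem, domed.
- mushroom (a joint): How far the mushroom stop button is pressed, m: 0 = up, 0.006 = fully down; springs back; light, 2 N starts it moving.
- mushroom_top (a point): Centre of the mushroom head's top, 64 mm above the bench.
- willow_block: Bystander: loose pale wood block 40x52 mm, 30 mm high; origin at the centre of its underside.
- steel_cup: Bystander: small open metal cup, 62 mm wide, 42 mm high; origin at the centre of its underside.
- spool: Bystander: thread spool standing upright, 35 mm diameter, 42 mm high; origin at the centre of its underside.
- maple_offcut: Bystander: flat wood offcut 31x86 mm, 14 mm high, long along its y; origin at the centre of its underside.
- sanding_block: Bystander: cork sanding block 52x86 mm, 28 mm high; origin at the centre of its underside.
- tack_tin: Bystander: shallow round tin of tacks, 65 mm diameter, 19 mm high; origin at the centre of its underside.
Things that resemble listed ones, but are neither listed nor needed, are in the scene too. What is shaped like the key_station but orange is not meant.

How it is judged:
By the outcome, as a careful person would: the job done as asked, in the order asked, and still so for the second after the job is handed in, with the robot touching nothing.
It also fails if it takes over 48 s, if anything falls off the work surface, if the arm or the gripper's body presses on something with over 40 N, if the wrist force passes 120 N, or if a joint passes its speed limit or range.

ROBOT

A 7-joint arm with a two-finger parallel gripper is mounted at the origin on a cart in front of the work surface, level with it; the furniture and walls round the work are solid. World frame = base frame: x ahead of the robot, y to its left, z up, the work surface at z = 0. Lengths are in m, angles in rad, forces in N, time in s.
With the tool pointing down it reaches from about 0.425 to 0.925 m from the base axis. Payload 6.8 kg.
Tool frame: the origin (TCP) lies on the centre line of the jaws, within the pads' length; the fingertips stand bot.tip_reach ahead of it and the grasp point (between the pads) lies 3 mm ahead of it (bot.tip_reach is the distance from the TCP to the fingertips, in m); z points along the fingers, y is the line along which they close (so a half turn about z gives the same grasp; the last joint's range is limited). The gripper opens to 85 mm and grips with 20 to 120 N. Pads are 22 mm wide; open, the fingers measure 114 mm over their backs; the gripper's body (76 mm by 85 mm) begins 54 mm behind the grasp point. The pads swing forward as they close: fully open they stand 13 mm farther back than shut.
Start: joints at [1.228, 0.477, 0.022, 1.555, -0.011, 1.109, -0.083], TCP at [0.157, -0.656, 0.253] pointing down, gripper open.
Joint ranges: [-2.96, 2.96], [-0.34, 2.1], [-1.41, 1.46], [0.24, 2.44], [-1.37, 4.51], [0.17, 1.92], [-2.96, 2.96]. Speed limits (rad/s): [2.39, 2.39, 3.14, 3.14, 3.14, 3.14, 3.14].

INTERFACE

Orientations are given as a unit quaternion [w, x, y, z].
In Python, from station import bot gives the robot as it stands.
- The arm moves only by the tool jog_arm, never from a script. Its argument "deltas" is a list of rows, each a list of 7 numbers: the shift along the world's x, y, z in m, then the turn, a rotation vector about the world's x, y, z in rad, then the opening, from 0 (shut) to 1 (fully open). In form: [[x, y, z, rx, ry, rz, grip], ...]. A call has 1 to 10 rows; each row shifts and turns the commanded pose from where the row before left it; what a row does not reach is not made up. A row lasts 1/10 s, in which the tool goes at most 50 mm and 8.59 degrees, less where a joint would pass 70% of its speed; a pose out of reach is approached as far as the arm can. A call with a gripper value outside its range is refused whole. The fingers move at their own pace and stop on an object; "newtons" is the grip in N (left out, the last holds). Time passes only in rows, so rows that do not move let the fingers close. It gives the time, the measured TCP pose, the force, the opening and the grip force at its end, in the units of the state.
- bot.get_obs(): the state, without advancing time (a new reading comes with each control period).
- bot.read_camera(name): name is "scene" or "side" or "wrist"; returns a dict with "img" (400x640x3 uint8, red, green, blue), "K" (3x3 intrinsics, pixels), "eye" and "attitude" of the camera in the world. Camera axes: x right, y down, z forward; pixel columns grow to the right and rows downward; lengths in m; the calibration is good to about 2 mm. A picture is of the moment at which its call begins. There is no depth.
- bot.hand_in(): hands the job in; it is judged then, once.
The state is a dict: "t": time; "q": joint angles; "joint_vel": joint speeds; "joint_torque": joint torques, N m; "eef_pos": TCP position; "tool_rot": TCP orientation; "contact_force": force on the tool from outside, world axes, zero at the start; "torque": the same for the moment, N m; "gripper_width": opening from 0.0 (shut) to 1.0 (fully open); "grasp_force": force on a finger pad.
Only numpy, scipy, OpenCV 4.12 (cv2) and the standard library are available. Lean on these libraries where they do the work, as an engineer would, in place of code of your own. Each camera call takes 0.05 s, during which the arm holds its last target. There are 200 camera calls.

## Working session

There is one attempt and no reset: what is moved stays moved. The work goes in short steps, Python scripts to look and compute and a tool call to move; the robot and the scene stay as the last step left them, time stands still between calls to the robot, and variables do not carry over. Pictures are saved under pics/ and viewed, at most 10 in all, crops included, and the job is handed in when it is done.

Besides the shell and the picture viewer there is one more tool, called after "Call:" as name(argument=value, ...), one argument or row to a line, values as JSON. jog_arm: Moves the arm, as the interface text tells. Its arguments: {"type":"object","properties":{"deltas":{"type":"array"},"newtons":{"type":"number"}},"required":["deltas"]}

```bash
mkdir -p pics
cat > h.py <<'E'
import numpy as np, cv2
from station import bot
from scipy.spatial.transform import Rotation as R
def cam(n,f=None):
    c=bot.read_camera(n)
    if f: cv2.imwrite('pics/'+f,c['img'][:,:,::-1])
    return c
def rot(c):
    a=np.array(c['attitude'],float)
    return a if a.shape==(3,3) else R.from_quat(a,scalar_first=True).as_matrix()
def ray(c,u,v):
    return rot(c)@np.linalg.solve(c['K'],[u,v,1.])
def onz(c,u,v,z):
    d=ray(c,u,v); e=np.array(c['eye']); return e+d*(z-e[2])/d[2]
def tri(c1,p1,c2,p2):
    d1,d2=ray(c1,*p1),ray(c2,*p2);e1,e2=np.array(c1['eye']),np.array(c2['eye'])
    s=np.linalg.lstsq(np.c_[d1,-d2],e2-e1,rcond=None)[0]
    a,b=e1+s[0]*d1,e2+s[1]*d2
    return (a+b)/2,np.linalg.norm(a-b)
def proj(c,p):
    q=c['K']@(rot(c).T@(np.array(p)-c['eye'])); return q[:2]/q[2]
E
python3 - <<'E'
from h import *
import pickle
C={n:cam(n,n+'0.png') for n in('scene','side','wrist')}
pickle.dump(C,open('c0.pkl','wb'))
for n in C: print(n,C[n]['eye'],C[n]['attitude'],C[n]['K'][0])
o=bot.get_obs();print(o['t'],o['eef_pos'],o['tool_rot'],o['gripper_width'],o['contact_force'],bot.tip_reach)
E
```

```text
scene [-0.32450448 -1.63446609  1.26532787] [-0.44809575  0.85833479 -0.21703985  0.12395679] [493.37851877   0.         319.84373067]
side [0.33080802 1.10670927 1.12917842] [ 0.0336693  -0.06624021  0.90322196 -0.42269221] [437.80410782   0.         326.16595178]
wrist [ 0.22564709 -0.63969632  0.37297759] [ 0.1076395   0.77745663 -0.61360911 -0.0863643 ] [348.02500659   0.         319.62591621]
0.15 [ 0.15694182 -0.65608594  0.2525668 ] [-6.65746104e-04  9.93115590e-01  1.17136532e-01 -1.22087757e-04] 0.9938745359922471 [0.86384664 0.29251228 0.17179399] 0.022
```

View pics/scene0.png

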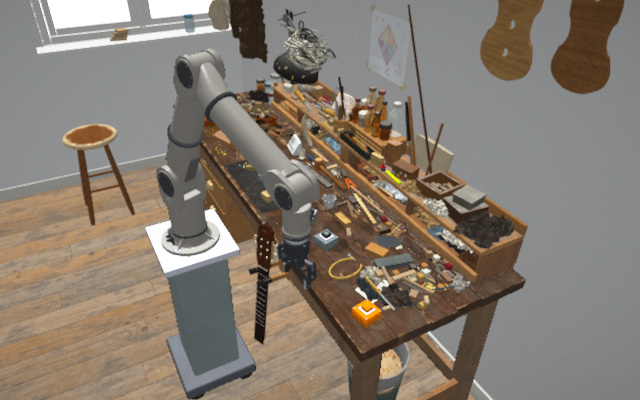

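View pics/side0.png

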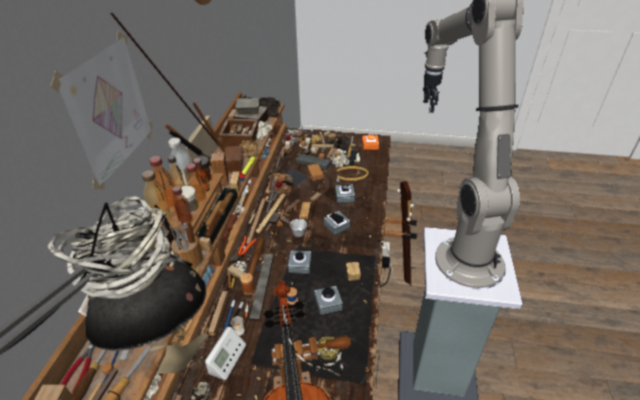

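The side view shows the four grey stations at about (345,192), (337,222), (299,261) and (328,299), with the orange decoy at (371,142). I'll enlarge that area.

Run:
```python
from h import *
import pickle
C=pickle.load(open('c0.pkl','rb'))
i=C['side']['img'][170:320,270:390]
cv2.imwrite('pics/sc.png',cv2.resize(i,None,fx=4,fy=4,interpolation=cv2.INTER_CUBIC)[:,:,::-1])
for p in[(345,188),(337,217),(299,257),(328,294),(352,270)]: print(p,onz(C['side'],*p,.05))
```

```text
(345, 188) [ 0.46821465 -0.28854894  0.05      ]
(337, 217) [ 0.47728837 -0.10858587  0.05      ]
(299, 257) [0.57766266 0.11170261 0.05      ]
(328, 294) [0.45828436 0.25243345 0.05      ]
(352, 270) [0.39499489 0.1438047  0.05      ]
```

View pics/sc.png

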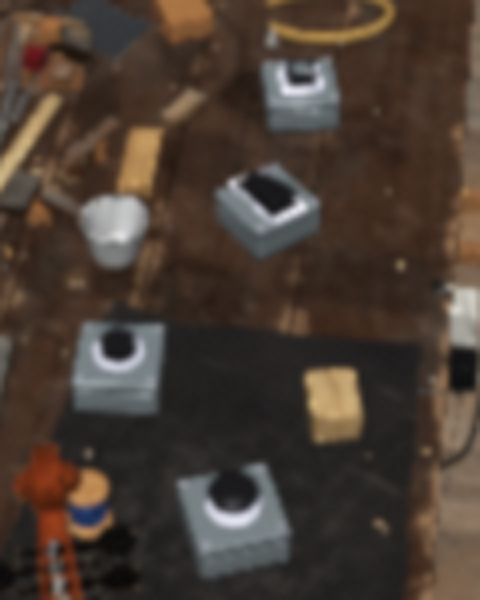

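The crop shows:
- **Key:** top station, crop (300,75).
- **Rocker:** crop (268,190).
- **Round button:** on the mat at crop (118,345), with a smaller head.
- **Mushroom stop:** also on the mat at crop (235,490).

I'll move above the key and rocker and close the gripper on the way.

Call:
jog_arm(
  deltas=[
    [0.026, 0.038, 0, 0, 0, 0, 0],
    [0.026, 0.038, 0, 0, 0, 0, 0],
    [0.026, 0.038, 0, 0, 0, 0, 0],
    [0.026, 0.038, 0, 0, 0, 0, 0],
    [0.026, 0.038, 0, 0, 0, 0, 0],
    [0.026, 0.038, 0, 0, 0, 0, 0],
    [0.026, 0.038, 0, 0, 0, 0, 0],
    [0.026, 0.038, 0, 0, 0, 0, 0],
    [0.026, 0.038, 0, 0, 0, 0, 0],
    [0.0, 0.0, 0, 0, 0, 0, 0],
  ],
)

```text
t: 1.15
eef_pos: [0.3951, -0.3084, 0.2535]
tool_rot: [-0.001, 0.992, 0.122, 0.001]
contact_force: [0.5, 0.1, -0.3]
gripper_width: -0.002
grasp_force: 0.0
```

Run:
```python
from h import *
import pickle
c=cam('wrist','w1.png'); pickle.dump(c,open('w1.pkl','wb'))
print(c['eye'],rot(c)[:,2])
for p in[(.468,-.289,.05),(.477,-.109,.05)]:print(proj(c,p))
```

```text
[ 0.46334851 -0.29144693  0.37418457] [-0.26347496 -0.06357634 -0.96256895]
[319.02402003  89.42832646]
[116.80244228  25.43384827]
```

View pics/w1.png

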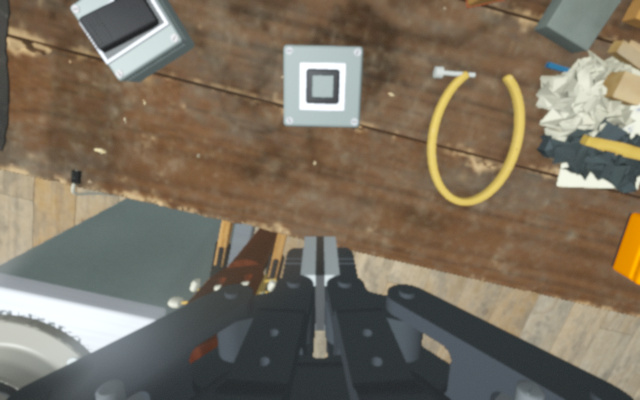

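The key top is at (323,87) and the rocker at the upper left, around (123,22). I'll move beside the rocker for a second view.

Call:
jog_arm(
  deltas=[
    [0.008, 0.036, 0, 0, 0, 0, 0],
    [0.008, 0.036, 0, 0, 0, 0, 0],
    [0.008, 0.036, 0, 0, 0, 0, 0],
    [0.008, 0.036, 0, 0, 0, 0, 0],
    [0.008, 0.036, 0, 0, 0, 0, 0],
    [0, 0, 0, 0, 0, 0, 0],
  ],
)

```text
t: 1.8
eef_pos: [0.4318, -0.1309, 0.2535]
tool_rot: [-0.001, 0.993, 0.12, 0.0]
contact_force: [0.2, -0.0, -0.7]
gripper_width: -0.0
grasp_force: 0.0
```

Run:
```python
from h import *
import pickle
c=cam('wrist','w2.png'); pickle.dump(c,open('w2.pkl','wb'))
cv2.imwrite('pics/w2c.png',cv2.resize(c['img'][:200,130:530],None,fx=2,fy=2)[:,:,::-1])
print(c['eye'],bot.get_obs()['eef_pos'])
for p in[(.468,-.289,.05),(.477,-.109,.05)]:print(proj(c,p))
```

```text
[ 0.50031489 -0.11418967  0.37409475] [ 0.4312006  -0.13356756  0.25334881]
[490.36727003 174.39616282]
[308.5662385  119.22361773]
```

View pics/w2c.png

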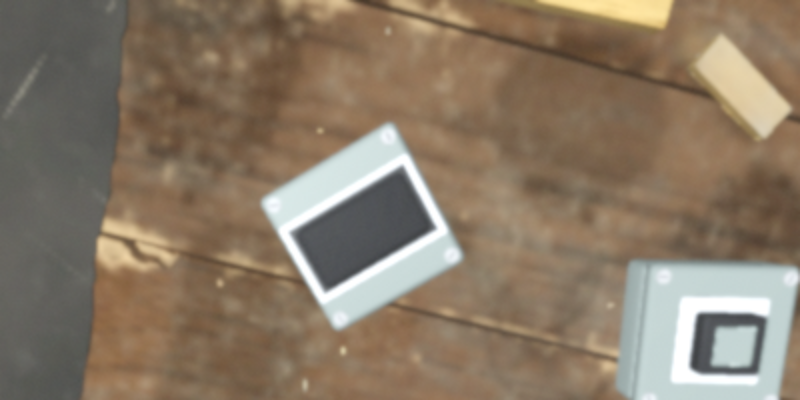

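The rocker sits at about (313,115) in the full frame, with its long axis running from lower left to upper right. I'll triangulate its corners to find the raised end, and the key top as well.

Run:
```python
from h import *
import pickle
w1,w2,s=[pickle.load(open(f,'rb')) for f in('w1.pkl','w2.pkl','c0.pkl')]; s=s['side']
def quad(c,x0,x1,y0,y1,f=lambda g:g<75):
    g=cv2.resize(c['img'][y0:y1,x0:x1].max(2),None,fx=4,fy=4,interpolation=cv2.INTER_LINEAR)
    m=f(g).astype(np.uint8)
    cs,_=cv2.findContours(m,cv2.RETR_EXTERNAL,cv2.CHAIN_APPROX_NONE)
    k=max(cs,key=cv2.contourArea); 
    q=cv2.approxPolyDP(k,0.06*cv2.arcLength(k,True),True)[:,0]/4.-.375+[x0,y0]
    b=cv2.minAreaRect(k); print(cv2.contourArea(k)/16,np.array(b[0])/4+[x0,y0],np.array(b[1])/4,b[2]); return q
a=quad(w2,270,355,75,155); b=quad(w1,68,165,0,60)
print(a.round(1).tolist(),b.round(1).tolist())
for p in a: print(p,onz(w2,*p,.056).round(4))
for p in b: print('w1',p,onz(w1,*p,.056).round(4))
# key tops (grey inner square seems to be a lit top)
for n,c,r in(('w1',w1,(300,346,65,110)),('w2',w2,(470,520,150,192))):
    q=quad(c,*r); print(n,q.round(1).tolist())
i=np.hstack([cv2.resize(w1['img'][0:100,70:170],(400,400),interpolation=2),cv2.resize(s['img'][205:240,318:353],(400,400),interpolation=2)])
cv2.imwrite('pics/z.png',i[:,:,::-1])
```

```text
9.53125 [339.06001282 116.57592773] [ 1.55795419 11.24044609] 55.491477966308594
397.5625 [132.48470306  32.12837601] [27.0503521  65.84158325] 40.30352783203125
[[342.9, 112.4], [333.9, 119.1]] [[145.1, -0.4], [153.1, 19.1], [102.9, 50.1], [157.4, 22.9]]
[342.875 112.375] [ 0.4905 -0.1374  0.056 ]
[333.875 119.125] [ 0.4829 -0.1311  0.056 ]
w1 [145.125  -0.375] [ 0.5019 -0.1333  0.056 ]
w1 [153.125  19.125] [ 0.4889 -0.1414  0.056 ]
w1 [102.875  50.125] [ 0.4545 -0.1026  0.056 ]
w1 [157.375  22.875] [ 0.4869 -0.1451  0.056 ]Traceback (most recent call last):
  File "<stdin>", line 17, in <module>
  File "<stdin>", line 8, in quad
ValueError: max() iterable argument is empty
```

Run:
```python
from h import *
import pickle
w1,w2,s=[pickle.load(open(f,'rb')) for f in('w1.pkl','w2.pkl','c0.pkl')]; s=s['side']
def quad(c,x0,x1,y0,y1,T=115):
    g=cv2.resize(c['img'][y0:y1,x0:x1].max(2),None,fx=4,fy=4,interpolation=cv2.INTER_LINEAR)
    m=(g<T).astype(np.uint8)
    cs,_=cv2.findContours(m,cv2.RETR_EXTERNAL,cv2.CHAIN_APPROX_NONE)
    cs=[k for k in cs if cv2.contourArea(k)>200]
    k=min(cs,key=lambda k:np.linalg.norm(k[:,0].mean(0)-np.array(m.shape[::-1])/2))
    q=cv2.approxPolyDP(k,0.06*cv2.arcLength(k,True),True)[:,0]/4.-.375+[x0,y0]
    b=cv2.minAreaRect(k); print(cv2.contourArea(k)/16,np.array(b[0])/4+[x0,y0],np.array(b[1])/4,b[2]); return q
for n,c,r in(('rw1',w1,(80,165,0,55)),('rw2',w2,(272,353,78,150)),('kw1',w1,(302,344,64,108)),('kw2',w2,(472,512,155,190))):
    q=quad(c,*r); print(n,q.round(1).tolist(),[onz(c,*p,.056)[:2].round(3).tolist() for p in q])
i=np.hstack([cv2.resize(w1['img'][0:100,70:170],(400,400),interpolation=2),cv2.resize(s['img'][205:240,318:353],(400,400),interpolation=2)])
cv2.imwrite('pics/z.png',i[:,:,::-1])
```

```text
2552.90625 [119.94210052  21.52495956] [42.65958405 69.83438873] 62.042015075683594
rw1 [[146.4, -0.4], [79.6, 20.4], [105.4, 51.9], [158.4, 23.1]] [[0.502, -0.134], [0.473, -0.082], [0.454, -0.105], [0.487, -0.146]]
2058.875 [311.89818573 114.7387619 ] [33.8164711  62.96670151] 60.04639434814453
rw2 [[330.6, 85.1], [277.9, 116.1], [292.4, 143.4], [345.9, 113.1]] [[0.51, -0.121], [0.474, -0.082], [0.453, -0.1], [0.491, -0.14]]
938.90625 [322.84756088  86.25304794] [30.36798859 32.28111649] 1.7899105548858643
kw1 [[309.4, 70.1], [307.6, 100.9], [335.9, 101.9], [337.6, 71.4]] [[0.481, -0.277], [0.456, -0.282], [0.461, -0.306], [0.486, -0.301]]
941.8125 [493.88003922 171.55901909] [35.47273636 29.36958122] 2.2457423210144043
kw2 [[479.1, 157.1], [475.9, 183.4], [508.1, 184.9], [511.4, 158.9]] [[0.481, -0.27], [0.457, -0.276], [0.463, -0.306], [0.487, -0.299]]
```

View pics/z.png

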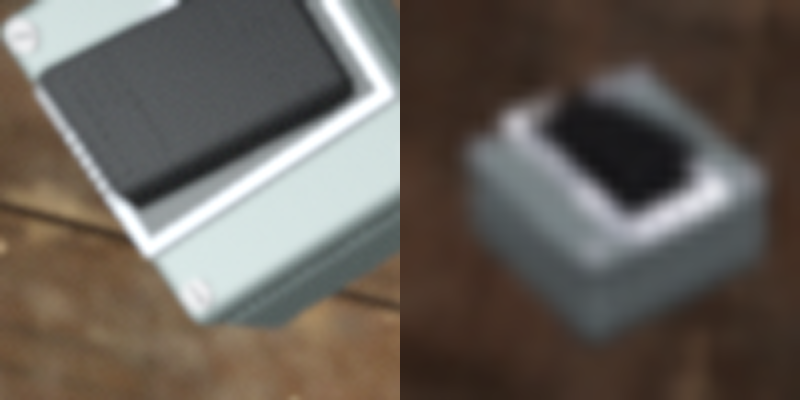

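Run:
```python
from h import *
import pickle
w1,w2,C=[pickle.load(open(f,'rb')) for f in('w1.pkl','w2.pkl','c0.pkl')]
P=[tri(w1,a,w2,b) for a,b in(((80,18.7),(277.9,116.1)),((104.5,50.5),(292.4,143.4)),((158,22.5),(345.9,113.1)),((322.8,86.2),(496,171.6)),
 )]
for p in P: print(p[0].round(4),p[1].round(4))
ks=[tri(w1,a,w2,b)[0].round(4) for a,b in(((309.4,70.1),(479.1,157.1)),((335.9,101.9),(508.1,184.9)),((337.6,71.4),(511.4,158.9)))]
print(ks)
g=[]
for c in(w1,w2): # light top of key
    m=c['img'];u,v=proj(c,(.47,-.289,.056)).astype(int)
    print(u,v); k=m[v-18:v+18,u-22:u+22].max(2); 
    t=((k>115)&(k<200)).astype(np.uint8)
    n,l,st,ce=cv2.connectedComponentsWithStats(t)
    for j in range(1,n):
        if 80<st[j,4]<700: print(st[j],ce[j]+[u-22,v-18]);
```

```text
[ 0.474  -0.0819  0.0559] 0.001
[ 0.4531 -0.0997  0.0495] 0.0025
[ 0.4892 -0.1409  0.0452] 0.0021
[ 0.4717 -0.2917  0.0527] 0.0007
[array([ 0.4814, -0.2764,  0.0427]), array([ 0.4621, -0.3063,  0.0547]), array([ 0.4867, -0.3011,  0.0526])]
319 87
[  9   0  34  35 149] [320.33557047  87.72483221]
[ 12   3  25  26 545] [321.67706422  85.47522936]
494 173
[  3   1  40  32 159] [497.40880503 171.27044025]
[ 13   7  24  22 146] [496.47945205 172.54794521]
```

Run:
```python
from h import *
import pickle
w1,w2,C=[pickle.load(open(f,'rb')) for f in('w1.pkl','w2.pkl','c0.pkl')]
q=np.array([onz(w2,*p,.04) for p in((325,61.5),(261,101.5),(298.5,164),(361.5,128.5))])
print(q.round(4),[np.linalg.norm(q[i]-q[i-1]).round(4) for i in range(4)])
c=q.mean(0); d=(q[1]+q[2]-q[0]-q[3])[:2]; d/=np.linalg.norm(d)
print('rocker c',c,'dir',d,np.arctan2(d[1],d[0]),'press',c[:2]+.022*d)
k=np.array([onz(w1,*p,.04) for p in((284,46),(362,46),(360,126),(284,126))]);print('keybox',k.mean(0),[np.linalg.norm(k[i]-k[i-1]).round(3) for i in range(4)],tri(w1,(321.7,85.5),w2,(497,172)))
o=bot.get_obs();print(R.from_quat(o['tool_rot'],scalar_first=True).as_matrix().round(3),o['eef_pos'])
```

```text
[[ 0.5294 -0.1115  0.04  ]
 [ 0.4815 -0.0622  0.04  ]
 [ 0.4323 -0.1091  0.04  ]
 [ 0.4798 -0.1595  0.04  ]] [np.float64(0.069), np.float64(0.0688), np.float64(0.0679), np.float64(0.0693)]
rocker c [ 0.48076015 -0.1106073   0.04      ] dir [-0.69134801  0.72252192] 2.334149425374342 press [ 0.4655505  -0.09471182]
keybox [ 0.47082237 -0.29152554  0.04      ] [np.float64(0.07), np.float64(0.07), np.float64(0.07), np.float64(0.072)] (array([ 0.47196099, -0.29058223,  0.05650582]), np.float64(0.0006189814614679085))
[[ 0.972  0.236  0.   ]
 [ 0.236 -0.972 -0.   ]
 [ 0.     0.    -1.   ]] [ 0.4312006  -0.13356756  0.25334881]
```

The rocker centre is at (0.481,-0.111), with the raised end toward (-0.69,0.72). The key is at (0.471,-0.291), and its measured height of 56 mm matches the text. Next I approach the rocker's raised end with the finger width turned across its axis.

Call:
jog_arm(
  deltas=[
    [0.005, 0.006, 0, 0, 0, -0.148, 0],
    [0.005, 0.006, -0.01, 0, 0, -0.148, 0],
    [0.005, 0.006, -0.02, 0, 0, -0.148, 0],
    [0.005, 0.006, -0.03, 0, 0, -0.148, 0],
    [0.005, 0.006, -0.03, 0, 0, -0.148, 0],
    [0.005, 0.006, -0.03, 0, 0, -0.148, 0],
    [0.003, 0.005, -0.025, 0, 0, -0.148, 0],
    [0, 0, -0.008, 0, 0, 0, 0],
    [0, 0, 0, 0, 0, 0, 0],
  ],
)

```text
t: 2.75
eef_pos: [0.463, -0.095, 0.0994]
tool_rot: [0.001, 0.921, -0.389, -0.001]
contact_force: [0.3, -0.2, 0.3]
gripper_width: -0.003
grasp_force: 0.0
```

Call:
jog_arm(
  deltas=[
    [0, 0, -0.006, 0, 0, 0, 0],
    [0, 0, -0.006, 0, 0, 0, 0],
    [0, 0, -0.004, 0, 0, 0, 0],
    [0, 0, -0.003, 0, 0, 0, 0],
    [0, 0, -0.003, 0, 0, 0, 0],
    [0, 0, -0.002, 0, 0, 0, 0],
    [0, 0, -0.001, 0, 0, 0, 0],
    [0, 0, 0, 0, 0, 0, 0],
  ],
)

```text
t: 3.55
eef_pos: [0.4638, -0.0933, 0.0752]
tool_rot: [0.0, 0.921, -0.39, -0.0]
contact_force: [-1.3, 0.8, 0.8]
gripper_width: 0.001
grasp_force: 0.7
```

Call:
jog_arm(
  deltas=[
    [0, 0, -0.001, 0, 0, 0, 0],
    [0, 0, -0.001, 0, 0, 0, 0],
    [0, 0, -0.001, 0, 0, 0, 0],
    [0, 0, 0, 0, 0, 0, 0],
  ],
)

```text
t: 3.95
eef_pos: [0.4637, -0.0931, 0.0724]
tool_rot: [0.0, 0.921, -0.39, -0.0]
contact_force: [-3.4, 2.4, 7.6]
gripper_width: -0.0
grasp_force: 3.9
```

Call:
jog_arm(
  deltas=[
    [0, 0, -0.001, 0, 0, 0, 0],
    [0, 0, -0.001, 0, 0, 0, 0],
    [0, 0, 0, 0, 0, 0, 0],
  ],
)

```text
t: 4.25
eef_pos: [0.4638, -0.0926, 0.0716]
tool_rot: [-0.0, 0.921, -0.39, -0.0]
contact_force: [-10.2, 4.9, 24.5]
gripper_width: 0.0
grasp_force: 13.2
```

Force jumped to 24 N at a tip height of about 50 mm, so the rocker is at its stop. I'll lift and check.

Call:
jog_arm(
  deltas=[
    [0, 0, 0.01, 0, 0, 0, 0],
    [0, 0, 0.03, 0, 0, 0, 0],
    [0, -0.01, 0.04, 0, 0, 0.0, 0],
    [0, -0.02, 0.04, 0, 0, 0, 0],
    [0, -0.03, 0.03, 0, 0, 0, 0],
    [0, -0.03, 0, 0, 0, 0, 0],
    [0, -0.01, 0, 0, 0, 0, 0],
    [0, 0, 0, 0, 0, 0, 0],
  ],
)

```text
t: 5.05
eef_pos: [0.4638, -0.1953, 0.2202]
tool_rot: [0.0, 0.92, -0.392, 0.0]
contact_force: [-0.4, 0.1, -0.9]
gripper_width: 0.004
grasp_force: 0.0
```

Run:
```python
from h import *
import pickle
c=cam('wrist','w3.png'); pickle.dump(c,open('w3.pkl','wb'))
print(bot.get_obs()['eef_pos'],bot.get_obs()['contact_force'],proj(c,(.481,-.111,.05)),proj(c,(.4713,-.291,.056)))
cv2.imwrite('pics/w3c.png',cv2.resize(c['img'],(800,500)) [:,:,::-1])
```

```text
[ 0.46383073 -0.19351378  0.21980487] [-0.2829207   0.99835742  0.03230194] [242.15454156 232.11378235] [399.03750472  88.75651027]
```

View pics/w3c.png

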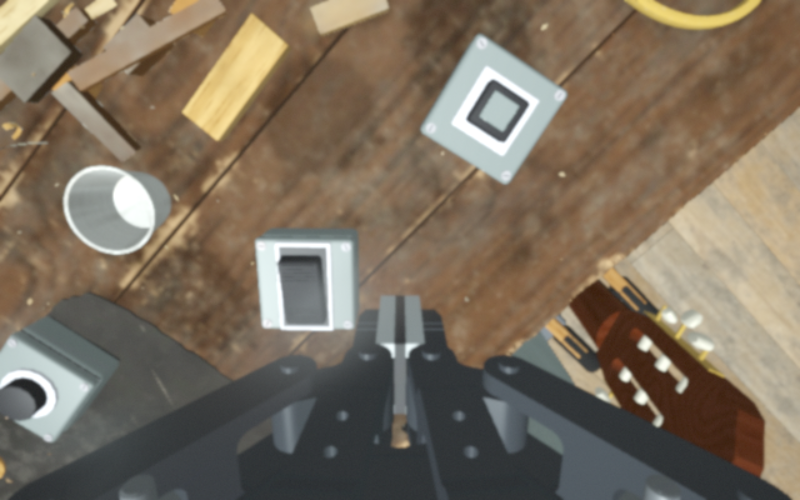

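The rocker is at (302,290) in the scaled picture. I'll check its tilt by projecting the end corners for both states, and measure the key again.

Run:
```python
from h import *
import pickle
c=pickle.load(open('w3.pkl','rb'))
d=np.array([-.691,.7225,0]);l=np.array([.7225,.691,0]);m=np.array([.481,-.1108,.0545])
for n,s in(('off',1),('on',-1)):
    print(n,[ (proj(c,m+a*.027*d+b*.015*l+[0,0,a*s*.0069])-[200,190]).round(1).tolist() for a in(1,-1) for b in(1,-1)])
cr=c['img'][190:270,200:290]
m=cv2.inRange(cr.max(2),0,110); cs,_=cv2.findContours(m,0,1); k=max([k for k in cs if 10<k[:,0].mean(0)[0]<65],key=cv2.contourArea)
print(cv2.approxPolyDP(k,.03*cv2.arcLength(k,True),True)[:,0].tolist())
cv2.imwrite('pics/w3r.png',cv2.resize(cr,None,fx=6,fy=6,interpolation=2)[:,:,::-1])
# key top: light patch
t=c['img'][60:118,365:435].max(2)
n,L,st,ce=cv2.connectedComponentsWithStats(((t<115)).astype(np.uint8))
u,v=[(st[j],ce[j]+[365,60]) for j in range(1,n) if st[j,4]>50][0] if n>1 else (0,0)
for j in range(1,n): 
  if st[j,4]>50: print(st[j],ce[j]+[365,60],onz(c,*(ce[j]+[365,60]),.055))
```

```text
off [[24.1, 75.5], [57.9, 75.6], [23.8, 12.7], [57.8, 12.8]]
on [[28.1, 68.4], [60.5, 68.5], [19.5, 17.6], [55.0, 17.7]]
[[25, 15], [23, 20], [35, 27], [27, 31], [45, 34], [51, 26], [57, 40], [55, 15]]
[  9   5  48  48 650] [396.30769231  88.22153846] [ 0.47299748 -0.28994846  0.055     ]
```

View pics/w3r.png

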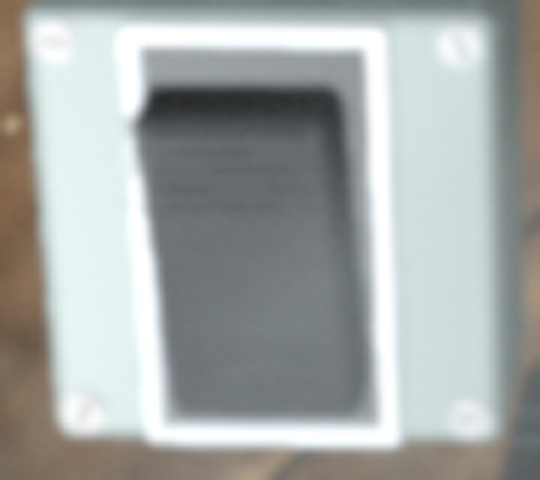

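The black top's corners match the "on" projection, so the rocker is fully over. Now the key.

Call:
jog_arm(
  deltas=[
    [0.003, -0.03, 0, 0, 0, 0, 0],
    [0.003, -0.035, -0.01, 0, 0, 0, 0],
    [0.002, -0.025, -0.03, 0, 0, 0, 0],
    [0, -0.007, -0.04, 0, 0, 0, 0],
    [0, 0, -0.03, 0, 0, 0, 0],
    [0, 0, -0.018, 0, 0, 0, 0],
    [0, 0, -0.005, 0, 0, 0, 0],
    [0, 0, 0, 0, 0, 0, 0],
  ],
)

```text
t: 5.9
eef_pos: [0.4721, -0.2889, 0.0865]
tool_rot: [-0.0, 0.921, -0.389, -0.001]
contact_force: [-0.6, 0.1, 0.8]
gripper_width: -0.005
grasp_force: 0.0
```

Tip at 64 mm. I press down to about 50 mm.

Call:
jog_arm(
  deltas=[
    [0, -0.001, -0.005, 0, 0, 0, 0],
    [0, 0, -0.003, 0, 0, 0, 0],
    [0, 0, -0.002, 0, 0, 0, 0],
    [0, 0, -0.002, 0, 0, 0, 0],
    [0, 0, -0.001, 0, 0, 0, 0],
    [0, 0, -0.001, 0, 0, 0, 0],
    [0, 0, -0.001, 0, 0, 0, 0],
    [0, 0, 0, 0, 0, 0, 0],
  ],
)

```text
t: 6.7
eef_pos: [0.4723, -0.2916, 0.0724]
tool_rot: [0.0, 0.921, -0.39, 0.0]
contact_force: [1.6, 0.3, 3.1]
gripper_width: -0.002
grasp_force: 1.5
```

Call:
jog_arm(
  deltas=[
    [0, 0, -0.001, 0, 0, 0, 0],
    [0, 0, -0.001, 0, 0, 0, 0],
    [0, 0, 0, 0, 0, 0, 0],
  ],
)

```text
t: 7.0
eef_pos: [0.4724, -0.2917, 0.0714]
tool_rot: [0.0, 0.921, -0.39, 0.0]
contact_force: [-3.4, 2.4, 14.2]
gripper_width: -0.002
grasp_force: 7.2
```

Call:
jog_arm(
  deltas=[
    [0, 0, -0.001, 0, 0, 0, 0],
    [0, 0, 0, 0, 0, 0, 0],
  ],
)

```text
t: 7.2
eef_pos: [0.4724, -0.2917, 0.0713]
tool_rot: [0.0, 0.921, -0.39, 0.0]
contact_force: [-4.8, 3.2, 24.1]
gripper_width: 0.001
grasp_force: 11.7
```

The key is firmly at its stop. I lift and travel to the start station for a closer look.

Call:
jog_arm(
  deltas=[
    [0, 0, 0.01, 0, 0, 0, 0],
    [0, 0, 0.04, 0, 0, 0.1, 0],
    [0.005, 0.02, 0.04, 0, 0, 0.14, 0],
    [0.006, 0.04, 0.03, 0, 0, 0.14, 0],
    [0.006, 0.045, 0.03, 0, 0, 0.14, 0],
    [0.006, 0.045, 0.03, 0, 0, 0.14, 0],
    [0.006, 0.045, 0, 0, 0, 0.14, 0],
    [0.006, 0.045, 0, 0, 0, 0.14, 0],
    [0.006, 0.045, 0, 0, 0, 0.1, 0],
    [0.006, 0.045, 0, 0, 0, 0, 0],
  ],
)

```text
t: 8.2
eef_pos: [0.5176, 0.0324, 0.2441]
tool_rot: [0.0, 0.993, 0.12, -0.0]
contact_force: [1.1, -0.3, -0.1]
gripper_width: 0.0
grasp_force: 0.0
```

Call:
jog_arm(
  deltas=[
    [0, 0.04, 0, 0, 0, 0, 0],
    [0, 0.025, 0, 0, 0, 0, 0],
    [0, 0, 0, 0, 0, 0, 0],
    [0, 0, 0, 0, 0, 0, 0],
  ],
)

```text
t: 8.6
eef_pos: [0.5176, 0.0959, 0.2438]
tool_rot: [0.0, 0.993, 0.12, -0.001]
contact_force: [0.4, -1.0, 0.3]
gripper_width: 0.001
grasp_force: 0.0
```

Run:
```python
from h import *
import pickle
c=cam('wrist','w4.png'); s=cam('side','s4.png');pickle.dump((c,s),open('w4.pkl','wb'))
print(bot.get_obs()['eef_pos'],proj(c,(.578,.112,.056)),proj(c,(.458,.252,.06)))
```

```text
[0.51791794 0.09433882 0.24383692] [318.37677352 104.15791961] [138.33658915 198.52027598]
```

View pics/w4.png

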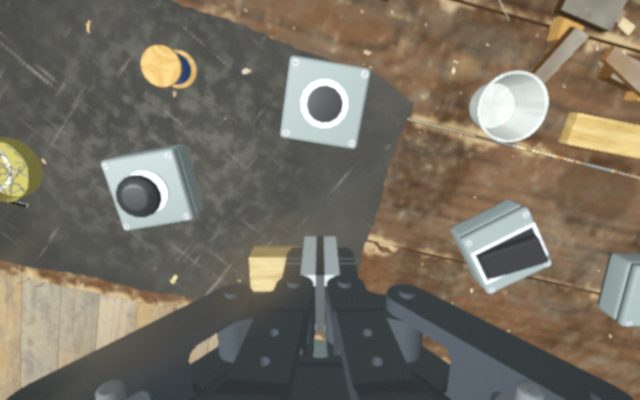

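The round flat-topped button is at (325,104), inside its white collar. The domed mushroom is at (138,195). I'll locate the button from this view and the side view.

Run:
```python
from h import *
import pickle
c,s=pickle.load(open('w4.pkl','rb'))
def dark(c,x0,x1,y0,y1,T):
    g=c['img'][y0:y1,x0:x1].max(2); n,L,st,ce=cv2.connectedComponentsWithStats((g<T).astype(np.uint8))
    r=[(st[j],ce[j]+[x0,y0]) for j in range(1,n) if st[j,4]>20]; return min(r,key=lambda a:np.linalg.norm(a[1]-[(x0+x1)/2,(y0+y1)/2]))
a=dark(c,302,348,82,127,110); print(a, onz(c,*a[1],.058))
C0=pickle.load(open('c0.pkl','rb'))['side']
b=dark(C0,288,310,246,266,75); print(b,tri(c,a[1],C0,b[1]))
q=[onz(c,*p,.042) for p in((291,57),(370,66),(363,149),(281,139))];print(np.mean(q,0))
```

```text
(array([ 12,   6,  27,  33, 557], dtype=int32), array([328.66606822, 105.83123878])) [0.57879172 0.10314397 0.058     ]
(array([  0,   0,  22,  14, 153], dtype=int32), array([298.62091503, 250.65359477])) (array([0.579342  , 0.10364825, 0.07209682]), np.float64(0.0004212751295655071))
[0.57937645 0.10510753 0.042     ]
```

Run:
```python
from h import *
import pickle
c,s=pickle.load(open('w4.pkl','rb'));C0=pickle.load(open('c0.pkl','rb'))['side']
print(tri(c,(325,104),C0,(299.6,254.8)),bot.get_obs()['eef_pos'])
```

```text
(array([0.57801496, 0.10608539, 0.05455782]), np.float64(0.0029620093067001404)) [0.51791794 0.09433882 0.24383692]
```

Call:
jog_arm(
  deltas=[
    [0.03, 0.005, 0, 0, 0, 0, 0],
    [0.025, 0.004, -0.02, 0, 0, 0, 0],
    [0.006, 0.001, -0.04, 0, 0, 0, 0],
    [0, 0, -0.04, 0, 0, 0, 0],
    [0, 0, -0.03, 0, 0, 0, 0],
    [0, 0, -0.015, 0, 0, 0, 0],
    [0, 0, 0, 0, 0, 0, 0],
  ],
)

```text
t: 9.4
eef_pos: [0.5778, 0.1043, 0.0973]
tool_rot: [0.0, 0.993, 0.118, -0.002]
contact_force: [-0.2, 0.6, 0.9]
gripper_width: 0.003
grasp_force: 0.0
```

Measured position (0.578,0.106) and height of about 55 mm agree with the text. Tip at 75 mm, so I go down to about 53 mm.

Call:
jog_arm(
  deltas=[
    [0.001, 0.001, -0.006, 0, 0, 0, 0],
    [0, 0, -0.006, 0, 0, 0, 0],
    [0, 0, -0.004, 0, 0, 0, 0],
    [0, 0, -0.003, 0, 0, 0, 0],
    [0, 0, -0.002, 0, 0, 0, 0],
    [0, 0, -0.001, 0, 0, 0, 0],
    [0, 0, -0.001, 0, 0, 0, 0],
    [0, 0, 0, 0, 0, 0, 0],
  ],
)

```text
t: 10.2
eef_pos: [0.5803, 0.107, 0.0765]
tool_rot: [0.0, 0.993, 0.119, 0.0]
contact_force: [-1.0, -0.6, 3.9]
gripper_width: -0.001
grasp_force: 1.7
```

Call:
jog_arm(
  deltas=[
    [0, 0, -0.001, 0, 0, 0, 0],
    [0, 0, -0.001, 0, 0, 0, 0],
    [0, 0, -0.001, 0, 0, 0, 0],
    [0, 0, 0, 0, 0, 0, 0],
  ],
)

```text
t: 10.6
eef_pos: [0.5803, 0.107, 0.0738]
tool_rot: [0.0, 0.993, 0.119, 0.0]
contact_force: [-1.8, -0.8, 8.0]
gripper_width: -0.003
grasp_force: 4.3
```

Call:
jog_arm(
  deltas=[
    [0, 0, -0.001, 0, 0, 0, 0],
    [0, 0, -0.001, 0, 0, 0, 0],
    [0, 0, 0, 0, 0, 0, 0],
  ],
)

```text
t: 10.9
eef_pos: [0.5804, 0.107, 0.0735]
tool_rot: [0.001, 0.993, 0.119, 0.0]
contact_force: [-7.7, -3.2, 25.1]
gripper_width: 0.005
grasp_force: 12.4
```

At the stop with 25 N. Holding for about 1.5 s, then lifting away.

Call:
jog_arm(
  deltas=[
    [0, 0, 0, 0, 0, 0, 0],
    [0, 0, 0, 0, 0, 0, 0],
    [0, 0, 0, 0, 0, 0, 0],
    [0, 0, 0, 0, 0, 0, 0],
    [0, 0, 0, 0, 0, 0, 0],
    [0, 0, 0, 0, 0, 0, 0],
    [0, 0, 0, 0, 0, 0, 0],
    [0, 0, 0, 0, 0, 0, 0],
    [0, 0, 0, 0, 0, 0, 0],
    [0, 0, 0, 0, 0, 0, 0],
  ],
)

```text
t: 11.9
eef_pos: [0.5804, 0.107, 0.0735]
tool_rot: [0.001, 0.993, 0.119, 0.0]
contact_force: [-6.8, -2.6, 23.8]
gripper_width: 0.001
grasp_force: 12.2
```

Call:
jog_arm(
  deltas=[
    [0, 0, 0, 0, 0, 0, 0],
    [0, 0, 0, 0, 0, 0, 0],
    [0, 0, 0, 0, 0, 0, 0],
    [0, 0, 0, 0, 0, 0, 0],
    [0, 0, 0, 0, 0, 0, 0],
    [0, 0, 0.01, 0, 0, 0, 0],
    [0, 0, 0.03, 0, 0, 0, 0],
    [-0.01, -0.02, 0.04, 0, 0, 0, 0],
    [-0.02, -0.04, 0.04, 0, 0, 0, 0],
    [-0.02, -0.04, 0.04, 0, 0, 0, 0],
  ],
)

```text
t: 12.9
eef_pos: [0.5359, 0.0199, 0.2187]
tool_rot: [-0.0, 0.993, 0.12, -0.0]
contact_force: [1.7, 0.3, 0.6]
gripper_width: -0.003
grasp_force: 0.0
```

Call:
jog_arm(
  deltas=[
    [-0.02, -0.04, 0.01, 0, 0, 0, 0],
    [-0.02, -0.04, 0, 0, 0, 0, 0],
    [0, -0.03, 0, 0, 0, 0, 0],
    [0, 0, 0, 0, 0, 0, 0],
    [0, 0, 0, 0, 0, 0, 0],
  ],
)

```text
t: 13.4
eef_pos: [0.4964, -0.0901, 0.2275]
tool_rot: [-0.0, 0.993, 0.118, -0.0]
contact_force: [0.1, 0.3, 0.5]
gripper_width: 0.002
grasp_force: 0.0
```

Run:
```python
from h import *
c=cam('wrist','w5.png'); print(bot.get_obs()['eef_pos'],bot.get_obs()['contact_force'])
k=proj(c,(.472,-.291,.05));r=proj(c,(.481,-.111,.05));b=proj(c,(.579,.106,.056));print(k,r,b)
```

```text
[ 0.49667986 -0.08895008  0.22761096] [-0.31170493  0.76394599 -0.80169754]
[522.83736288 251.7647361 ] [338.65559852 199.57317279] [95.87161    18.80245025]
```

View pics/w5.png

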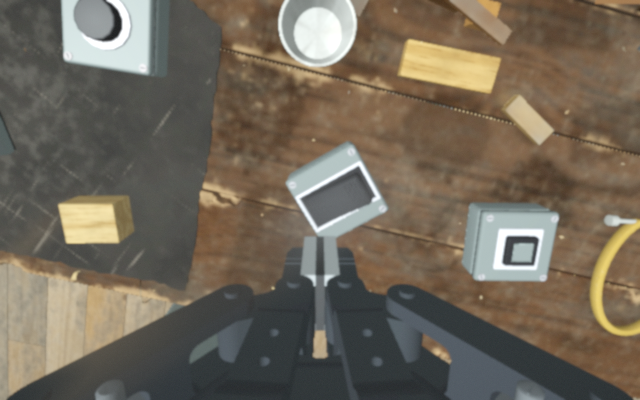

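The rocker at (340,197) is tipped to its other end. The key at (521,250) sits low, and the round button at (97,18) is back up. No station has moved, so I'm handing in.

```bash
python3 -c "
from station import bot
print(bot.hand_in())"
```

```text
the job is handed in; nothing more can be done
None
```

I pressed the rocker over to on, pushed the key fully in, and held the start button down for about 1.5 s before letting it come back up, in that order. I did not touch the stop button, and the job is handed in; no verdict came back.

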